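# Trim the transmitter power with the guarded thumbwheel

### The job

On the trim unit, swing the yellow cover off the red thumbwheel and roll the wheel with a light fingertip until the black meter needle stands on the green set flag, never letting the needle run into the red sector. Then swing the cover fully shut over the wheel again. The wheel is on a delicate spring mount: feel for it and press it only gently, and leave the other things on the shelf where they are.

Things in the scene. Friction and masses are not known exactly. Their poses are not given: they have to be found in the camera images.
- trim_unit: Fixed control unit: blue case 220 (x) by 300 (y) mm, level top panel at z = 75 mm. Origin under its middle on the shelf; -x is its near (operator) side, +y its left. On the panel: a 96 mm square meter, up to 20 mm high, at x -8, y +68; toggles and lamps up to 22 mm high at x +84, y -8 to +117; a stop pin 19 mm high at x +36, y -56; at the right the wheel slot with its cover.
- slot_centre (a point): Middle of the wheel slot, on the panel's top face (unit frame x -10, y -78, z 75 mm); axes as the unit's. The slot is 44 (x) by 15 (y) mm. The thumbwheel's axle runs along y right below this point, so its crown is right above it. How far the crown stands proud of the panel differs from unit to unit, 4 to 11 mm: feel for it.
- thumbwheel (a joint): Red ribbed wheel, radius 22, 9 mm wide. Angle -2.5 to 2.5 rad between stops; rolling the crown to the unit's +x (away from the operator) raises it, 22 mm of rim per rad. On a leaf spring: gives straight down 1 mm per 6 N, at most 3 mm; more than 12 N damages it. Turned by friction: drags about 2 N at the rim, so press with some 4 to 6 N. Stays where it is left.
- needle (a joint): Angle of the black meter needle, rad: 0 points along the unit's +x, growing clockwise from above (to the right, -y). It follows the wheel: 0.3 times the wheel angle. The red sector begins at 0.55.
- set_hand (a joint): Angle of the green set hand, rad, counted like the needle's, somewhere from 0 to 0.35; nobody moves it. The needle starts well below it.
- needle_tip (a point): Point on the needle 45 mm from its pivot, over the flag's radius; x points outward along the needle.
- flag (a point): Middle of the green flag (12 mm long, 6.4 mm wide) on the set hand, 45 mm from the same pivot; x points outward along the hand.
- cover (a joint): Yellow swing cover on an upright pivot, rad: 0 fully shut over the wheel, 1.75 fully open, swung out over the unit's right (-y) side: anticlockwise from above, the stud goes from the wheel's near side to the right. Friction holds it anywhere (1 N at the stud). Plate 148 by 36 by 3 mm, its underside 14 mm over the panel; stops at both ends.
- cover_stud (a point): Top centre of the black upright grip stud at the cover's free end: 12 mm diameter, 20 mm tall over the plate, top 112 mm above the shelf, 118 mm from the pivot.
- cover_hinge (a point): The cover's upright pivot axis (x +62, y -78 mm in the unit's frame).
- fuse_puller: Blue anodised fuse puller, 150 by 45 by 10 mm, lies on the shelf off to one side of the trim unit; must be left alone. Origin under its middle, x along it.
- neon_tube: Clear glass neon tube with square white ends, 118 by 20 by 20 mm, lies on the shelf off to one side of the trim unit; must be left alone. Origin under its middle, x along it.
- panel_latch: Chrome panel latch, 75 by 28 by 18 mm, lies on the shelf off to one side of the trim unit; must be left alone. Origin under its middle, x along it.
- tagged_key: Brass key with a yellow tag, 120 by 24 by 5 mm, lies on the shelf off to one side of the trim unit; must be left alone. Origin under its middle, x along it.
- blade_fuse: White ceramic blade fuse with copper blades, 116 by 32 by 31 mm, lies on the shelf off to one side of the trim unit; must be left alone. Origin under its middle, x along it.
- screwdriver: Screwdriver with an orange handle, 170 by 26 by 26 mm, lies on the shelf off to one side of the trim unit; must be left alone. Origin under its middle, x along it.

How it is judged:
By the outcome, as a careful person would: the job done as asked, in the order asked, and still so for the second after the job is handed in, with the robot touching nothing.
It also fails if it takes over 64 s, if anything falls off the work surface, if the arm or the gripper's body presses on something with over 40 N, if the wrist force passes 120 N, or if a joint passes its speed limit or range.

### The arm

A 6-joint arm with a two-finger parallel gripper is mounted at the origin on the work surface. World frame = base frame: x ahead of the robot, y to its left, z up, the work surface at z = 0. Lengths are in m, angles in rad, forces in N, time in s.
With the tool pointing down it reaches from about 0.25 to 0.725 m from the base axis. Payload 9.7 kg.
Tool frame: the origin (TCP) lies at the very end of the fingers, on their centre line; the grasp point (between the pads) lies 19 mm behind it (env.grasp_offset is the distance from the TCP to the grasp point, in m); y points along the fingers, x is the direction in which the jaws open and shut, and the axes are right-handed (so a half turn about y gives the same grasp; the last joint's range is limited). The gripper opens to 85 mm and grips with 20 to 120 N. Pads are 22 mm wide; open, the fingers measure 114 mm over their backs; the gripper's body (76 mm by 85 mm) begins 54 mm behind the grasp point. The pads swing forward as they close: fully open they stand 13 mm farther back than shut.
Start: joints at [1.221, 0.087, 0.176, 1.66, 0, 1.571], TCP at [0.188, 0.517, 0.231] pointing down, gripper open.
Joint ranges: [-3.13, 3.13], [-0.85, 1.81], [-1.15, 1.24], [-2.2, 2.28], [-1.44, 1.52], [-3.14, 3.14]. Speed limits (rad/s): [2.22, 2.22, 2.57, 3.14, 3.14, 3.14].

### API

Orientations are given as a unit quaternion [x, y, z, w].
In Python, from station import env gives the robot as it stands.
- The arm moves only by the shell command python3 -m creep 'ROWS' [FORCE]. ROWS is a JSON object of lists of equal length, an entry for each row: "rot": the turn, a rotation vector about the tool's x, y, z in rad, a list of three; "slide": the shift along the tool's x, y, z in cm, a list of three; "grip": the finger opening in cm, from 0 to 8.54. In form: {"rot": [[wx, wy, wz], ...], "slide": [[dx, dy, dz], ...], "grip": [grip, ...]}. A call has 1 to 10 rows; each row shifts and turns the commanded pose from where the row before left it, along the tool's axes as they then stand; what a row does not reach is not made up. A row lasts 1/10 s, in which the tool goes at most 50 mm and 8.59 degrees, less where a joint would pass 70% of its speed; a pose out of reach is approached as far as the arm can. A call is refused whole if a number of a shift passes 5 or a number of a turn 0.15, either way. A call with a gripper value outside its range is refused whole. The fingers move at their own pace and stop on an object; FORCE is the grip in N (left out, the last holds). Time passes only in rows, so rows that do not move let the fingers close. It gives the time, the measured TCP pose, the force and the opening at its end, in the units of the state.
- env.get_obs(): the state, without advancing time (a new reading comes with each control period).
- env.read_camera(name): name is "scene" or "top" or "wrist"; returns (picture, depth): 400x640x3 uint8, blue, green, red; 400x640 float32, m along the optical axis (not along the pixel's ray), 0 where there is no reading.
- env.calibration(name): a dict with "fx", "fy", "cx", "cy" (pixels), "R" (3x3) and "t" (3): a world point X has camera coordinates R X + t. Camera axes: x right, y down, z forward; pixel columns grow to the right and rows downward; lengths in m; the calibration is good to about 2 mm. A picture is of the moment at which its call begins: read the wrist's pose just before it. calibration takes no time and is no camera call; for the wrist camera it gives the pose at the moment of the call.
- env.finish_job(): hands the job in, once; it reports no verdict.
The state is a dict: "time_s": time; "joint_pos": joint angles; "qd": joint speeds; "tau": joint torques, N m; "position": TCP position; "eef_rot": TCP orientation; "contact_force": force on the tool from outside, world axes, zero at the start; "torque": the same for the moment, N m; "gripper_width": finger opening in m.
Only numpy, scipy, OpenCV 4.12 (cv2) and the standard library are available. Lean on these libraries where they do the work, as an engineer would, in place of code of your own. Each camera call takes 0.05 s, during which the arm holds its last target. There are 200 camera calls.

## Working session

There is one attempt and no reset: what is moved stays moved. The work goes in short steps, Python scripts to look and compute and a shell command to move; the robot and the scene stay as the last step left them, time stands still between calls to the robot, and variables do not carry over. Pictures are saved under pics/ and viewed, about 8 in all and at most 12, crops included, and the job is handed in when it is done.

```bash
ls; mkdir -p pics; python3 - <<'E'
from station import env
import cv2,numpy as np
o=env.get_obs();print({k:np.round(v,4).tolist() for k,v in o.items()})
p,d=env.read_camera("top");cv2.imwrite("pics/top1.png",p);np.save("top1.npy",d)
print(env.calibration("top"))
print(env.calibration("scene"));print(env.calibration("wrist"))
E
```

```text
pics
{'time_s': 0.0, 'joint_pos': [1.221, 0.0875, 0.1751, 1.6598, -0.0, 1.5708], 'qd': [-0.0022, -0.0009, 0.0002, 0.0017, 0.0, 0.0002], 'tau': [-0.0014, -52.0392, 46.4801, 0.0167, 0.0001, 0.0], 'position': [0.1884, 0.5165, 0.2306], 'eef_rot': [0.5797, 0.405, -0.4058, -0.5791], 'contact_force': [-0.361, 0.26, -0.3832], 'torque': [0.0129, 0.0006, -0.0134], 'gripper_width': 0.0854}
{'fx': 413.6403041567816, 'fy': 413.6403041567816, 'cx': 318.61418145345175, 'cy': 194.88643197016196, 'R': array([[ 9.52254432e-03, -9.99954564e-01,  4.36688749e-04],
       [-9.81763249e-01, -9.43222824e-03, -1.89873526e-01],
       [ 1.89869018e-01,  1.37935410e-03, -9.81808461e-01]]), 't': array([-0.00578052,  0.54873177,  1.13464667])}
{'fx': 375.000899256933, 'fy': 375.000899256933, 'cx': 319.7824269019267, 'cy': 197.70898256364342, 'R': array([[ 0.79479619,  0.60686923, -0.00295951],
       [ 0.42205559, -0.55624304, -0.71586504],
       [-0.43608268,  0.56771773, -0.6982324 ]]), 't': array([-0.42748658, -0.15274482,  1.33271433])}
{'fx': 319.6164114881341, 'fy': 319.6164114881341, 'cx': 312.3410926592598, 'cy': 202.88935493635188, 'R': array([[ 0.34298584,  0.93933992, -0.00110877],
       [ 0.88773023, -0.32375502,  0.32728844],
       [ 0.30707613, -0.11323959, -0.94492383]]), 't': array([-0.55036524, -0.04340874,  0.38186052])}
```

View pics/top1.png

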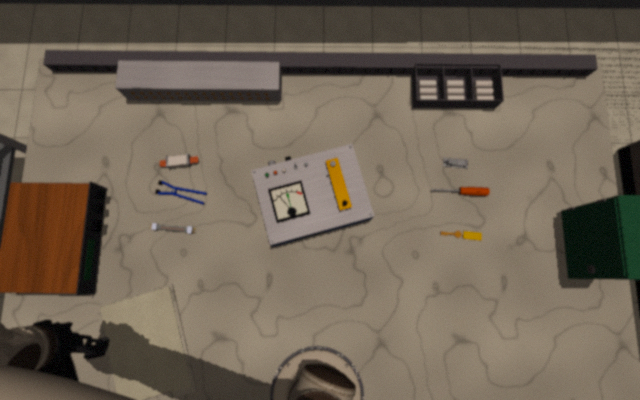

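The top view shows the trim unit at (312,195), with the cover over the slot at (340,185), the stud at (345,207) and the meter at (290,201). The other items lie well off to both sides.

```bash
cat > h.py <<'E'
from station import env
import cv2,numpy as np
from scipy.spatial.transform import Rotation as Ro
def cloud(d,c):
    v,u=np.mgrid[:400,:640]
    P=np.stack([(u-c['cx'])/c['fx']*d,(v-c['cy'])/c['fy']*d,d],-1)
    return (P-c['t'])@c['R']
def proj(X,c):
    q=np.atleast_2d(X)@c['R'].T+c['t']
    return q[:,:2]/q[:,2:]*[c['fx'],c['fy']]+[c['cx'],c['cy']]
def onplane(uv,z,c):
    r=np.array([(uv[0]-c['cx'])/c['fx'],(uv[1]-c['cy'])/c['fy'],1])@c['R']
    o=-c['R'].T@c['t']; return o+r*(z-o[2])/r[2]
def W(x,y,z,U): # unit mm -> world m
    X,Y,a=U; x,y=x/1e3,y/1e3
    return np.array([X+x*np.cos(a)-y*np.sin(a),Y+x*np.sin(a)+y*np.cos(a),z/1e3])
E
python3 - <<'E'
from h import *
c=env.calibration("top");d=np.load("top1.npy");p=cv2.imread("pics/top1.png")
P=cloud(d,c);roi=np.zeros((400,640),bool);roi[135:250,240:385]=1
m=roi&(abs(P[...,2]-.075)<.012)
m2=cv2.morphologyEx((roi&(P[...,2]>.06)).astype(np.uint8),cv2.MORPH_OPEN,np.ones((3,3)))
pts=P[m2>0][:,:2].astype(np.float32);print(cv2.minAreaRect(pts*1000),np.median(P[m][:,2]))
hsv=cv2.cvtColor(p,cv2.COLOR_BGR2HSV)
y=roi&(hsv[...,0]>15)&(hsv[...,0]<35)&(hsv[...,1]>150)&(hsv[...,2]>100)
v,u=np.nonzero(y);Q=np.array([onplane((a,b),.092,c)[:2] for a,b in zip(u,v)],np.float32)
print(y.sum(),cv2.minAreaRect(Q*1000),np.median(P[y][:,2]))
cv2.imwrite("pics/top1c.png",cv2.resize(p[135:255,235:390],None,fx=5,fy=5,interpolation=cv2.INTER_CUBIC))
E
```

```text
((496.88336181640625, 3.584259033203125), (336.9404602050781, 300.23895263671875), 15.906288146972656) 0.07511248063782835
625 ((574.0597534179688, -54.49613571166992), (147.67800903320312, 35.84245300292969), 15.935436248779297) 0.09163058264901489
```

View pics/top1c.png

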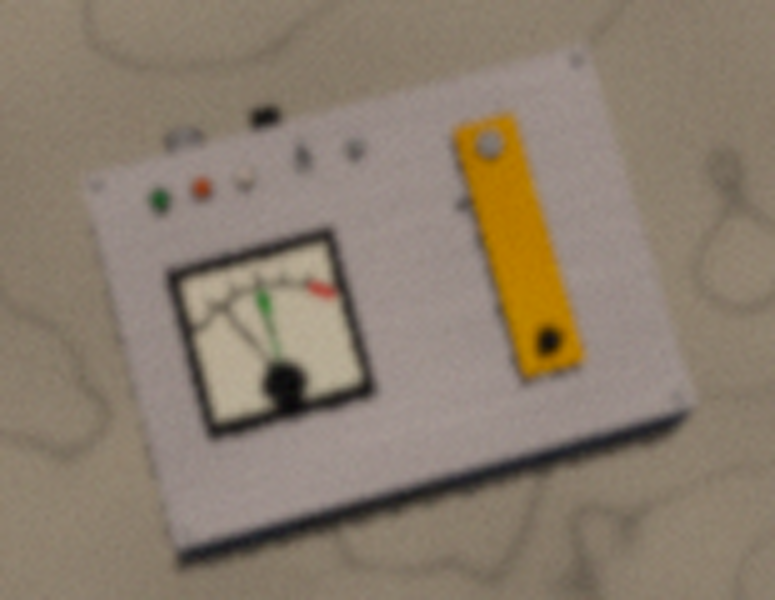

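The needle sits well to the left of the green flag, roughly -0.34 against +0.05 rad. The cover is shut, with its stud at crop (549,340). Next I work out the approach.

```bash
cat >> h.py <<'E'
U=(.5498,.0197,.278)
def delta(target,yawx):
    """slide (cm, present tool axes) to target; turn about tool y so tool x has unit-frame yaw yawx, tool down"""
    o=env.get_obs();R=Ro.from_quat(o['eef_rot'])
    x=np.array([np.cos(U[2]+yawx),np.sin(U[2]+yawx),0]);y=np.array([0,0,-1.])
    T=Ro.from_matrix(np.stack([x,y,np.cross(x,y)],1))
    rv=(R.inv()*T).as_rotvec()
    e=np.array(target)-o['position']
    print("t",round(float(o['time_s']),2),"pos",o['position'].round(4),"rotvec",rv.round(3),"slide now",(R.inv().apply(e)*100).round(2),"slide after turn",(T.inv().apply(e)*100).round(2),"F",o['contact_force'].round(2),"q6",o['joint_pos'].round(3)[[0,4,5]])
E
python3 - <<'E'
from h import *
S=W(-56,-78,150,U);print(S)
delta(S,np.pi/2);delta(S,-np.pi/2)
E
```

```text
[ 0.51735582 -0.07067353  0.15      ]
t 0.05 pos [0.1884 0.5165 0.2306] rotvec [-0.    -0.628 -0.001] slide now [-43.88   8.12 -51.03] slide after turn [-65.49   8.06 -15.52] F [ 0.8  -0.23  0.56] q6 [ 1.221 -0.     1.571]
t 0.05 pos [0.1884 0.5165 0.2306] rotvec [ 2.000e-03  2.514e+00 -0.000e+00] slide now [-43.88   8.12 -51.03] slide after turn [65.49  8.06 15.52] F [ 0.8  -0.23  0.56] q6 [ 1.221 -0.     1.571]
```

```bash
python3 -m creep '{"rot":[[0,-0.126,0],[0,-0.126,0],[0,-0.126,0],[0,-0.126,0],[0,-0.124,0],[0,0,0],[0,0,0],[0,0,0],[0,0,0],[0,0,0]],"slide":[[0,0,0],[0,0,0],[0,0,0],[0,0,0],[0,0,0],[-4.6,0,-1.1],[-4.6,0,-1.1],[-4.6,0,-1.1],[-4.6,0,-1.1],[-4.6,0,-1.1]],"grip":[2.2,2.2,2.2,2.2,2.2,2.2,2.2,2.2,2.2,2.2]}' 20
python3 -m creep '{"rot":[[0,0,0],[0,0,0],[0,0,0],[0,0,0],[0,0,0],[0,0,0],[0,0,0],[0,0,0],[0,0,0],[0,0,0]],"slide":[[-4.6,0,-1.1],[-4.6,0,-1.1],[-4.6,0,-1.1],[-4.6,0,-1.1],[-4.6,0,-1.1],[-4.6,0,-1.1],[-4.6,2,-1.1],[-4.6,2,-1.1],[0,0,0],[0,0,0]],"grip":[2.2,2.2,2.2,2.2,2.2,2.2,2.2,2.2,2.2,2.2]}'
python3 - <<'E'
from h import *
delta(W(-56,-78,150,U),np.pi/2);print(env.get_obs()['gripper_width'])
c=env.calibration("wrist");p,d=env.read_camera("wrist")
for X,col in ((W(-56,-78,112,U),(255,0,255)),(W(62,-78,92,U),(255,0,0))):
    q=proj(X,c)[0];print(q);cv2.circle(p,tuple(int(i) for i in q),3,col,-1)
cv2.imwrite("pics/w1.png",p)
E
```

```text
time_s: 1.05
position: [0.3049, 0.3089, 0.2309]
eef_rot: [-0.426, -0.564, 0.565, 0.426]
contact_force: [1.7, 0.2, 0.3]
gripper_width: 0.0223
time_s: 2.05
position: [0.4886, -0.0177, 0.1913]
eef_rot: [-0.426, -0.564, 0.564, 0.427]
contact_force: [1.4, 0.6, -0.1]
gripper_width: 0.0221
t 2.05 pos [ 0.4886 -0.0177  0.1913] rotvec [-0.002 -0.002  0.001] slide now [-5.89  4.12 -1.34] slide after turn [-5.89  4.13 -1.31] F [ 1.36  0.58 -0.14] q6 [-0.036  0.    -0.312]
0.02205931644423683
[234.2786507  227.29599017]
[249.48971408 334.68790407]
```

View pics/w1.png

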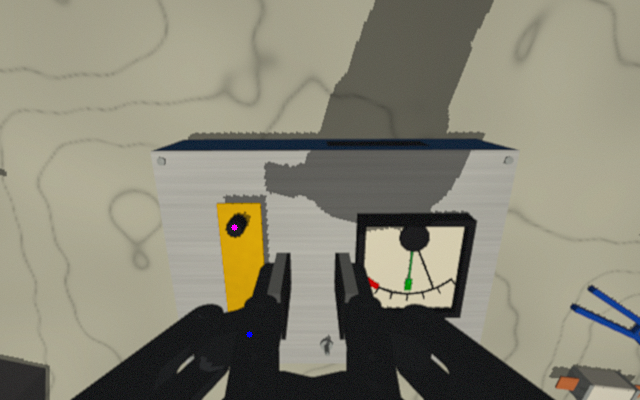

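The wrist view shows my stud prediction, the magenta dot at (234,227), lying on the black stud. I move over it and lower the open fingers around it.

```bash
python3 -m creep '{"rot":[[0,0,0],[0,0,0],[0,0,0],[0,0,0],[0,0,0],[0,0,0],[0,0,0],[0,0,0],[0,0,0]],"slide":[[-2.9,2,-0.7],[-3.0,2,-0.6],[0,0,0],[0,0,0],[0,2,0],[0,2,0],[0,1.0,0],[0,0,0],[0,0,0]],"grip":[2.2,2.2,2.2,2.2,2.2,2.2,2.2,2.2,2.2]}'
python3 - <<'E'
from h import *
delta(W(-56,-78,97,U),np.pi/2)
E
```

```text
time_s: 3.0
position: [0.518, -0.0695, 0.1036]
eef_rot: [0.426, 0.565, -0.564, -0.425]
contact_force: [0.0, -1.1, 0.1]
gripper_width: 0.0222
t 3.0 pos [ 0.518  -0.0695  0.1036] rotvec [ 0.001  0.001 -0.   ] slide now [-0.1   0.66  0.09] slide after turn [-0.1   0.66  0.09] F [ 0.02 -1.08  0.14] q6 [-0.133  0.    -0.412]
```

```bash
python3 -m creep '{"rot":[[0,0,0],[0,0,0],[0,0,0],[0,-0.125,0],[0,-0.125,0],[0,-0.125,0],[0,0,0]],"slide":[[-0.1,0.6,0.09],[0,0,0],[0,0,0],[-1.471,0,-0.092],[-1.471,0,-0.092],[-1.471,0,-0.092],[0,0,0]],"grip":[1.4,1.4,1.4,1.4,1.4,1.4,1.4]}'
python3 - <<'E'
from h import *
a=.375
delta(W(62-118*np.cos(a),-78-118*np.sin(a),97,U),np.pi/2+a)
E
```

```text
time_s: 3.7
position: [0.5374, -0.1116, 0.0964]
eef_rot: [-0.313, -0.634, 0.634, 0.313]
contact_force: [-0.2, 0.2, 1.0]
gripper_width: 0.0142
t 3.7 pos [ 0.5374 -0.1116  0.0964] rotvec [ 0.     0.001 -0.   ] slide now [ 0.14 -0.06 -0.07] slide after turn [ 0.14 -0.06 -0.07] F [-0.22  0.25  0.96] q6 [-0.205 -0.    -0.858]
```

```bash
python3 -m creep '{"rot":[[0,-0.125,0],[0,-0.125,0],[0,-0.125,0],[0,-0.125,0],[0,-0.125,0],[0,-0.125,0],[0,-0.125,0],[0,-0.125,0],[0,-0.125,0],[0,-0.125,0]],"slide":[[-1.471,0,-0.092],[-1.471,0,-0.092],[-1.471,0,-0.092],[-1.471,0,-0.092],[-1.471,0,-0.092],[-1.471,0,-0.092],[-1.471,0,-0.092],[-1.471,0,-0.092],[-1.471,0,-0.092],[-1.471,0,-0.092]],"grip":[1.4,1.4,1.4,1.4,1.4,1.4,1.4,1.4,1.4,1.4]}'
python3 -m creep '{"rot":[[0,-0.05,0],[0,0,0],[0,0,0]],"slide":[[-0.6,0,0],[0,0,0],[0,0,0]],"grip":[1.4,1.4,1.4]}'
python3 - <<'E'
from h import *
a=1.675
delta(W(62-118*np.cos(a),-78-118*np.sin(a),97,U),np.pi/2+a)
c=env.calibration("top");p,d=env.read_camera("top");cv2.imwrite("pics/top2c.png",cv2.resize(p[135:255,235:390],None,fx=5,fy=5,interpolation=cv2.INTER_CUBIC))
E
```

```text
time_s: 4.7
position: [0.6692, -0.1502, 0.0964]
eef_rot: [0.117, -0.697, 0.697, -0.117]
contact_force: [-0.6, -1.0, -0.1]
gripper_width: 0.014
time_s: 5.0
position: [0.6744, -0.148, 0.0963]
eef_rot: [-0.133, 0.695, -0.694, 0.133]
contact_force: [-0.1, -0.4, 0.5]
gripper_width: 0.0139
t 5.0 pos [ 0.6744 -0.148   0.0963] rotvec [ 0.    -0.003  0.   ] slide now [-0.05 -0.07 -0.01] slide after turn [-0.05 -0.07 -0.01] F [-0.1  -0.41  0.54] q6 [-0.216  0.    -2.166]
```

View pics/top2c.png

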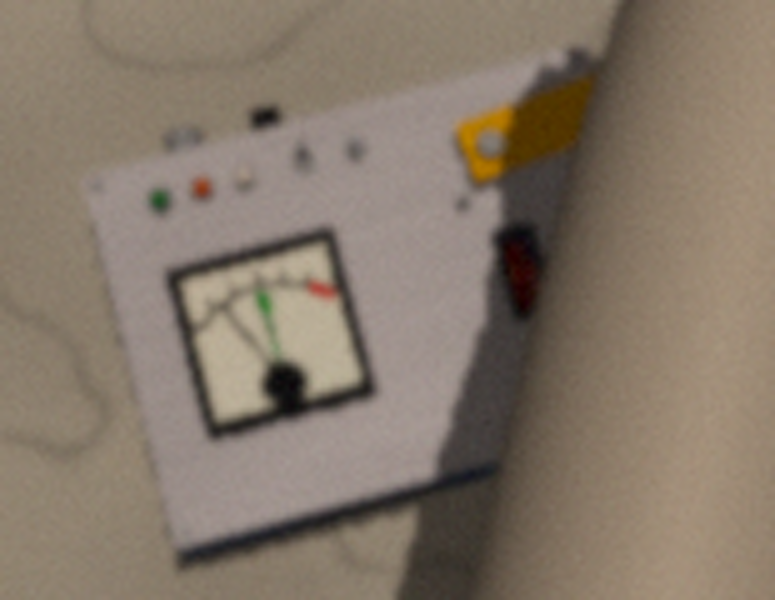

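The cover stands open, clear of the red wheel at crop (520,270). I let go, lift and turn back over the wheel.

```bash
python3 -m creep '{"rot":[[0,0,0],[0,0,0],[0,0,0],[0,0,0],[0,0.14,0],[0,0.14,0],[0,0.14,0],[0,0.14,0],[0,0.14,0],[0,0.14,0]],"slide":[[0,0,0],[0,0,0],[0,-2.5,0],[0,-2.5,0],[0,0,0],[0,0,0],[0,0,0],[0,0,0],[0,0,0],[0,0,0]],"grip":[2.2,2.2,2.2,2.2,2.2,2.2,0,0,0,0]}'
python3 -m creep '{"rot":[[0,0.14,0],[0,0.14,0],[0,0.14,0],[0,0.14,0],[0,0.14,0],[0,0.135,0],[0,0,0]],"slide":[[0,0,0],[0,0,0],[0,0,0],[0,0,0],[0,0,0],[0,0,0],[0,0,0]],"grip":[0,0,0,0,0,0,0]}'
python3 - <<'E'
from h import *
delta(W(-17,-78,95,U),np.pi/2);print(env.get_obs()['gripper_width'])
E
```

```text
time_s: 6.05
position: [0.6745, -0.1485, 0.1465]
eef_rot: [-0.163, -0.688, 0.688, 0.163]
contact_force: [-0.3, 0.5, -0.0]
gripper_width: -0.0
time_s: 6.75
position: [0.6746, -0.1485, 0.1465]
eef_rot: [0.427, 0.564, -0.564, -0.427]
contact_force: [0.4, -0.2, -0.3]
gripper_width: -0.0003
t 6.75 pos [ 0.6746 -0.1485  0.1465] rotvec [ 0.    -0.003 -0.   ] slide now [11.78  5.15  9.11] slide after turn [11.8   5.15  9.08] F [ 0.39 -0.24 -0.33] q6 [-0.217  0.    -0.492]
-0.00029169102343002936
```

```bash
python3 -m creep '{"rot":[[0,0,0],[0,0,0],[0,0,0],[0,0,0],[0,0,0],[0,0,0],[0,0,0],[0,0,0],[0,0,0]],"slide":[[2.95,0,2.27],[2.95,0,2.27],[2.95,0,2.27],[2.95,0,2.27],[0,0,0],[0,2,0],[0,2,0],[0,1.2,0],[0,0,0]],"grip":[0,0,0,0,0,0,0,0,0]}'
cat >> h.py <<'E'
def force(n=5):
    F=[]
    for i in range(n): env.read_camera("wrist"); F.append(env.get_obs()['contact_force'])
    return np.mean(F,0).round(2),np.std(F,0).round(2)
E
python3 - <<'E'
from h import *
c=env.calibration("wrist");p,d=env.read_camera("wrist")
delta(W(-17,-78,90,U),np.pi/2);print(force())
cv2.imwrite("pics/w2.png",p)
E
```

```text
time_s: 7.65
position: [0.5542, -0.06, 0.0926]
eef_rot: [-0.425, -0.564, 0.565, 0.426]
contact_force: [-0.1, -0.0, 0.4]
gripper_width: 0.0
t 7.7 pos [ 0.5548 -0.06    0.094 ] rotvec [-0.001  0.001  0.   ] slide now [ 0.    0.4  -0.01] slide after turn [ 0.    0.4  -0.01] F [ 0.5  -0.05  0.97] q6 [-0.108 -0.    -0.387]
(array([ 0.2 , -0.13,  0.17]), array([0.29, 0.49, 0.42]))
```

View pics/w2.png

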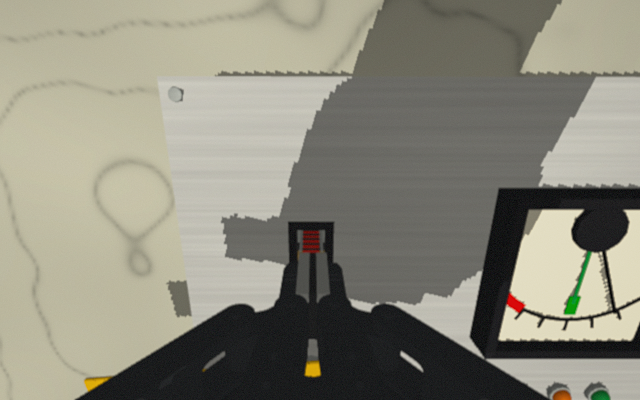

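The closed fingers are centred over the slot at (311,240), and the wheel is visible. The meter is in view too: hub (600,230), needle tip (612,312), flag (572,303). Now I feel downward and stop at first contact.

```bash
cat > ok.py <<'E'
from h import *
import sys
F=force(3)[0];o=env.get_obs();print(round(float(o['time_s']),2),o['position'][2].round(4),F);sys.exit(int(F[2]>1.6))
E
python3 -m creep '{"rot":[[0,0,0],[0,0,0],[0,0,0],[0,0,0]],"slide":[[0,0.2,0],[0,0.2,0],[0,0.2,0],[0,0,0]],"grip":[0,0,0,0]}' && python3 ok.py && \
python3 -m creep '{"rot":[[0,0,0],[0,0,0]],"slide":[[0,0.06,0],[0,0,0]],"grip":[0,0]}' >/dev/null && python3 ok.py && \
python3 -m creep '{"rot":[[0,0,0],[0,0,0]],"slide":[[0,0.06,0],[0,0,0]],"grip":[0,0]}' >/dev/null && python3 ok.py && \
python3 -m creep '{"rot":[[0,0,0],[0,0,0]],"slide":[[0,0.06,0],[0,0,0]],"grip":[0,0]}' >/dev/null && python3 ok.py && \
python3 -m creep '{"rot":[[0,0,0],[0,0,0]],"slide":[[0,0.06,0],[0,0,0]],"grip":[0,0]}' >/dev/null && python3 ok.py && \
python3 -m creep '{"rot":[[0,0,0],[0,0,0]],"slide":[[0,0.06,0],[0,0,0]],"grip":[0,0]}' >/dev/null && python3 ok.py && \
python3 -m creep '{"rot":[[0,0,0],[0,0,0]],"slide":[[0,0.06,0],[0,0,0]],"grip":[0,0]}' >/dev/null && python3 ok.py
```

```text
time_s: 8.35
position: [0.5548, -0.0599, 0.0879]
eef_rot: [-0.426, -0.564, 0.565, 0.426]
contact_force: [-0.4, -0.3, -0.6]
gripper_width: 0.0002
8.5 0.0883 [ 0.57 -0.02  0.27]
8.85 0.0878 [0.02 0.89 0.02]
9.2 0.0871 [-0.25 -0.45 -0.05]
9.55 0.0865 [-0.1   0.52  0.  ]
9.9 0.086 [0.32 0.08 0.08]
10.25 0.0853 [-0.23 -0.1   0.01]
10.6 0.0849 [-0.41  0.01  1.43]
```

```bash
cat > needle.py <<'E'
from h import *
import sys
def needle(name="wrist"):
    c=env.calibration(name);p,d=env.read_camera(name)
    # rectified view of meter: 4 px/mm, up = unit +x, right = unit -y
    g=[(x,y) for x in (40,-56) for y in (116,20)]
    src=np.float32([proj(W(x,y,86,U),c)[0] for x,y in g])
    dst=np.float32([((116-y)*5,(40-x)*5) for x,y in g])
    return cv2.warpPerspective(p,cv2.getPerspectiveTransform(src,dst),(480,480))
if __name__=="__main__": cv2.imwrite(sys.argv[1],needle())
E
python3 needle.py pics/n1.png
```

```text
(no output)
```

View pics/n1.png

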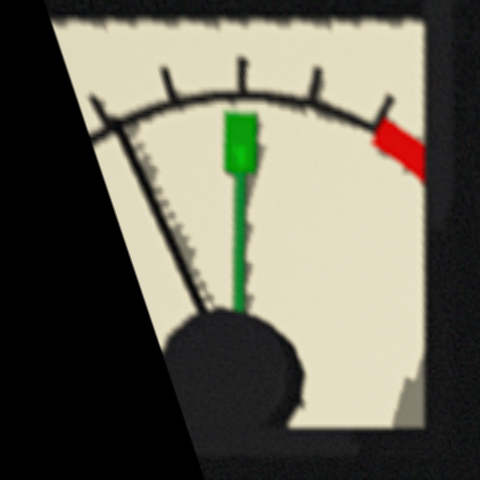

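First contact came at z ≈ 0.085, so the crown stands about 10 mm proud. The rectified meter shows the needle at about -0.455 rad (line (112,118)-(207,312)) and the flag at about 0.005 (column 240). That needs roughly 34 mm of rim, so I'll press lightly and stroke.

```bash
python3 -m creep '{"rot":[[0,0,0],[0,0,0]],"slide":[[0,0.06,0],[0,0,0]],"grip":[0,0]}' >/dev/null; python3 ok.py;  python3 -m creep '{"rot":[[0,0,0],[0,0,0],[0,0,0]],"slide":[[0,0,-0.15],[0,0,-0.15],[0,0,0]],"grip":[0,0,0]}' ; python3 ok.py
```

```text
11.0 0.0844 [-1.03 -0.3   3.83]
time_s: 11.3
position: [0.5581, -0.059, 0.0842]
eef_rot: [0.426, 0.565, -0.564, -0.426]
contact_force: [-0.8, 0.1, 4.7]
gripper_width: 0.0
11.45 0.0842 [-1.46 -0.62  4.39]
```

```bash
python3 -m creep '{"rot":[[0,0,0],[0,0,0],[0,0,0],[0,0,0],[0,0,0],[0,0,0],[0,0,0]],"slide":[[0,0.01,-0.2],[0,0,-0.2],[0,0,-0.2],[0,0,-0.2],[0,0,-0.2],[0,0,-0.2],[0,0,0]],"grip":[0,0,0,0,0,0,0]}' ; python3 ok.py
cat > meas.py <<'E'
from needle import *
import sys
def ang(name="wrist"):
    r=needle(name);cv2.imwrite("pics/last.png",r)
    h=cv2.cvtColor(r,cv2.COLOR_BGR2HSV);v,u=np.mgrid[:480,:480]
    def line(m):
        x=u[m].astype(float);y=v[m].astype(float)
        vx,vy,x0,y0=cv2.fitLine(np.float32(np.stack([x,y],1)),cv2.DIST_HUBER,0,.01,.01).ravel()
        return np.arctan2(-vx*np.sign(vy),abs(vy)),m.sum(),x0,y0
    rad=np.hypot(u-240,v-379)
    z=(rad>80)&(rad<235)&(v<330)
    gm=z&(h[...,0]>45)&(h[...,0]<80)&(h[...,1]>120)
    bm=z&(h[...,2]<70)&~cv2.dilate(gm.astype(np.uint8),np.ones((3,3))).astype(bool)&(u>130)&(u<400)
    n,l,st,_=cv2.connectedComponentsWithStats(bm.astype(np.uint8))
    k=1+max(range(n-1),key=lambda i:st[i+1,3]) if n>1 else 0
    print("green",[float(round(i,3)) for i in line(gm)],"needle",[float(round(i,3)) for i in line(l==k)],st[k] if n>1 else None)
if __name__=="__main__": ang(*sys.argv[1:])
E
python3 meas.py
```

```text
time_s: 12.15
position: [0.5697, -0.0557, 0.0841]
eef_rot: [0.426, 0.565, -0.564, -0.426]
contact_force: [-0.6, 0.5, 4.1]
gripper_width: 0.0
12.3 0.0841 [-0.64 -0.24  5.22]
green [0.012000000104308128, 2068.0, 239.8560028076172, 215.82200622558594] needle [-0.17499999701976776, 4045.0, 145.68800354003906, 264.27801513671875] [ 131  176   51  154 4045]
```

```bash
sed -i 's/(480,480))$/(480,480),borderValue=(255,255,255))/' needle.py; python3 meas.py; cp pics/last.png pics/n2.png; python3 -c "
from h import *
delta(W(-17,-78,90,U),np.pi/2)"
```

```text
green [0.013000000268220901, 2063.0, 239.9149932861328, 215.7169952392578] needle [-0.2199999988079071, 1105.0, 198.23899841308594, 225.30099487304688] [ 179  151   40  154 1105]
t 12.4 pos [ 0.5697 -0.0557  0.0841] rotvec [ 0.  0. -0.] slide now [-0.   -0.59  1.55] slide after turn [-0.   -0.59  1.55] F [-0.21 -0.54  5.54] q6 [-0.098  0.    -0.376]
```

View pics/n2.png

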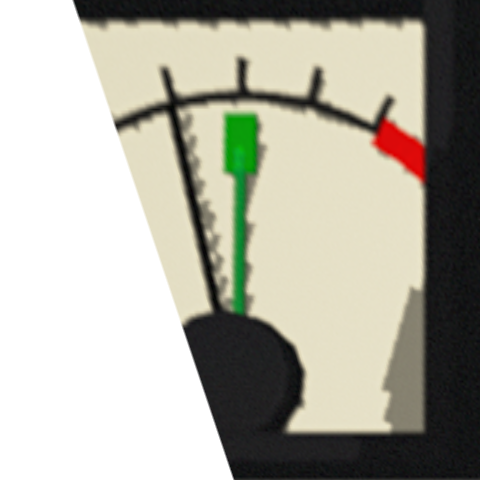

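Needle now at about -0.21 rad (tip (172,100)), flag at about 0.005. About 16 mm of rim remains. I lift, go back and stroke again.

```bash
python3 -m creep '{"rot":[[0,0,0],[0,0,0],[0,0,0],[0,0,0],[0,0,0],[0,0,0],[0,0,0]],"slide":[[0,-0.4,0],[0,0,0.8],[0,0,0.8],[0,0,0],[0,0.2,0],[0,0.1,0],[0,0,0]],"grip":[0,0,0,0,0,0,0]}' >/dev/null; python3 ok.py && python3 -m creep '{"rot":[[0,0,0],[0,0,0]],"slide":[[0,0.06,0],[0,0,0]],"grip":[0,0]}' >/dev/null; python3 ok.py
```

```text
13.25 0.085 [-0.59 -0.46  0.95]
13.6 0.0846 [-1.48  0.21  3.03]
```

```bash
python3 -m creep '{"rot":[[0,0,0],[0,0,0],[0,0,0],[0,0,0],[0,0,0],[0,0,0],[0,0,0],[0,0,0],[0,0,0]],"slide":[[0,0.04,0],[0,0,0],[0,0,-0.2],[0,0,-0.2],[0,0,-0.2],[0,0,-0.2],[0,0,-0.2],[0,0,-0.2],[0,0,0]],"grip":[0,0,0,0,0,0,0,0,0]}' ; python3 ok.py;python3 meas.py
```

```text
time_s: 14.5
position: [0.566, -0.0568, 0.0841]
eef_rot: [0.426, 0.565, -0.564, -0.426]
contact_force: [-0.8, -0.5, 4.9]
gripper_width: 0.0002
14.65 0.0842 [-1.36  0.15  4.95]
green [0.01600000075995922, 2338.0, 238.95700073242188, 217.23899841308594] needle [-0.0560000017285347, 1031.0, 222.4510040283203, 225.55999755859375] [ 215  145   16  156 1031]
```

```bash
python3 -m creep '{"rot":[[0,0,0],[0,0,0],[0,0,0]],"slide":[[0,0,-0.2],[0,0,-0.15],[0,0,0]],"grip":[0,0,0]}' ; python3 ok.py;python3 meas.py; cp pics/last.png pics/n3.png
```

```text
time_s: 15.0
position: [0.5692, -0.0558, 0.0841]
eef_rot: [0.426, 0.565, -0.564, -0.426]
contact_force: [-2.3, -0.3, 5.8]
gripper_width: 0.0002
15.15 0.0841 [-0.54 -0.34  5.35]
green [0.035999998450279236, 2238.0, 239.22500610351562, 218.13800048828125] needle [-0.0020000000949949026, 772.0, 227.89999389648438, 176.60000610351562] [225 145   8 156 772]
```

View pics/n3.png

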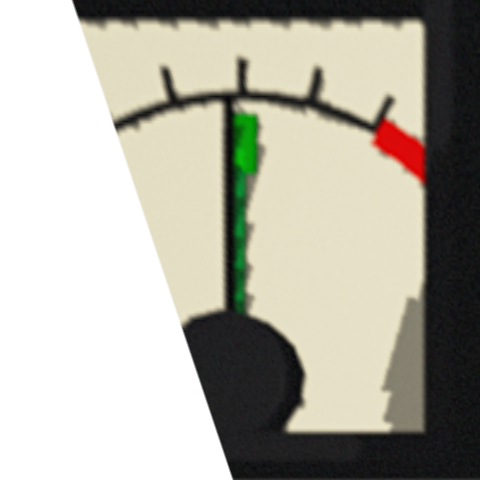

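The needle is now vertical beside the flag. It looks 2 mm left, but it lies higher than the hand and the camera looks from the right, so this may be parallax. I lift off and look from straight above the meter.

```bash
python3 -m creep '{"rot":[[0,0,0],[0,0,0],[0,0,0],[0,0,0],[0,0,0],[0,0,0],[0,0,0],[0,0,0]],"slide":[[0,-0.5,0],[0,-2,0],[0,-4,0],[4.9,-1,0],[4.9,0,0],[4.8,0,0],[0,0,0],[0,0,0]],"grip":[0,0,0,0,0,0,0,0]}'
python3 - <<'E'
from h import *
c=env.calibration("wrist");p,d=env.read_camera("wrist")
C=-c['R'].T@c['t'];a=U[2];e=C[:2]-np.array(U[:2]);print("cam unit",e@[np.cos(a),np.sin(a)],e@[-np.sin(a),np.cos(a)],C[2])
g=[(x,y) for x in (40,-56) for y in (116,20)]
src=np.float32([proj(W(x,y,86,U),c)[0] for x,y in g])
dst=np.float32([((116-y)*5,(40-x)*5) for x,y in g])
r=cv2.warpPerspective(p,cv2.getPerspectiveTransform(src,dst),(480,480));cv2.imwrite("pics/n4.png",np.hstack([r,cv2.resize(r[80:330,170:320],(288,480),interpolation=cv2.INTER_CUBIC)]))
E
```

```text
time_s: 16.0
position: [0.5287, 0.0854, 0.1589]
eef_rot: [-0.425, -0.565, 0.565, 0.425]
contact_force: [0.3, -0.9, -0.9]
gripper_width: 0.0001
cam unit -0.08563680474168696 0.06921730294545456 0.3027974909611961
```

View pics/n4.png

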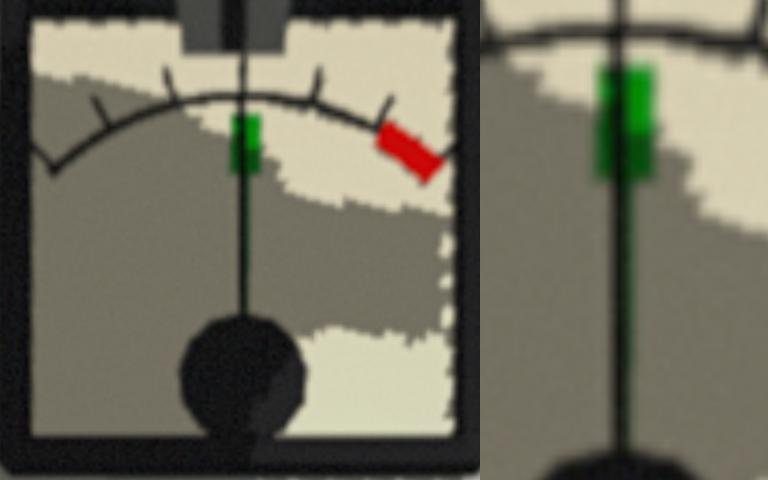

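From above, the needle (zoom column 618) lies on the flag (598-655), about 0.9 mm left of its middle. There is plenty of time, so one more 1.4 mm touch will centre it.

```bash
python3 -m creep '{"rot":[[0,0,0],[0,0,0],[0,0,0],[0,0,0],[0,0,0],[0,0,0],[0,0,0],[0,0,0]],"slide":[[-4.9,0,0.3],[-4.9,0,0.3],[-4.8,0,0.2],[0,0,0],[0,3.5,0],[0,3,0],[0,0.6,0],[0,0,0]],"grip":[0,0,0,0,0,0,0,0]}' 
python3 - <<'E'
from h import *
delta(W(-10,-78,85.1,U),np.pi/2);print(force(3))
E
```

```text
time_s: 16.85
position: [0.5607, -0.0588, 0.0875]
eef_rot: [-0.426, -0.564, 0.565, 0.427]
contact_force: [0.8, 0.3, 0.3]
gripper_width: 0.0003
t 16.85 pos [ 0.5607 -0.0588  0.0875] rotvec [-0.002 -0.001  0.001] slide now [ 0.05  0.24 -0.11] slide after turn [ 0.05  0.24 -0.11] F [0.85 0.31 0.3 ] q6 [-0.104 -0.    -0.381]
(array([-0.02, -0.1 ,  0.22]), array([0.12, 0.09, 0.66]))
```

```bash
python3 -m creep '{"rot":[[0,0,0],[0,0,0],[0,0,0]],"slide":[[0,0.15,0],[0,0.1,0],[0,0,0]],"grip":[0,0,0]}' >/dev/null; python3 ok.py && python3 -m creep '{"rot":[[0,0,0],[0,0,0]],"slide":[[0,0.06,0],[0,0,0]],"grip":[0,0]}' >/dev/null; python3 ok.py && python3 -m creep '{"rot":[[0,0,0],[0,0,0]],"slide":[[0,0.06,0],[0,0,0]],"grip":[0,0]}' >/dev/null; python3 ok.py; python3 meas.py
```

```text
17.45 0.0857 [ 0.12 -0.29 -0.12]
17.8 0.085 [ 0.57 -0.26  0.2 ]
18.15 0.0846 [-0.35  0.59  2.87]
green [0.03700000047683716, 2486.0, 238.3800048828125, 218.7100067138672] needle [-0.007000000216066837, 744.0, 226.53599548339844, 224.5279998779297] [224 145   7 156 744]
```

```bash
python3 -m creep '{"rot":[[0,0,0],[0,0,0],[0,0,0],[0,0,0],[0,0,0]],"slide":[[0,0.04,0],[0,0,0],[0,0,-0.1],[0,0,-0.06],[0,0,0]],"grip":[0,0,0,0,0]}'; python3 ok.py; python3 meas.py
python3 -m creep '{"rot":[[0,0,0],[0,0,0],[0,0,0],[0,0,0],[0,0,0],[0,0,0],[0,0,0],[0,0,0]],"slide":[[0,-0.5,0],[0,-2,0],[0,-4,0],[4.9,-1,0],[4.9,0,0],[4.8,0,0],[0,0,0],[0,0,0]],"grip":[0,0,0,0,0,0,0,0]}'
python3 - <<'E'
from h import *
c=env.calibration("wrist");p,d=env.read_camera("wrist")
g=[(x,y) for x in (40,-56) for y in (116,20)]
src=np.float32([proj(W(x,y,86,U),c)[0] for x,y in g])
dst=np.float32([((116-y)*5,(40-x)*5) for x,y in g])
r=cv2.warpPerspective(p,cv2.getPerspectiveTransform(src,dst),(480,480));cv2.imwrite("pics/n5.png",cv2.resize(r[80:330,170:320],(288,480),interpolation=cv2.INTER_CUBIC))
a=1.675;delta(W(62-118*np.cos(a),-78-118*np.sin(a),150,U),np.pi/2+a)
E
```

```text
time_s: 18.7
position: [0.5627, -0.0577, 0.0841]
eef_rot: [-0.426, -0.564, 0.565, 0.426]
contact_force: [-2.3, -0.4, 5.5]
gripper_width: 0.0001
18.85 0.0841 [-1.83  0.22  5.01]
green [0.028999999165534973, 1950.0, 240.0030059814453, 217.78700256347656] needle [0.02500000037252903, 656.0, 231.20799255371094, 229.20199584960938] [228 145   9 155 656]
time_s: 19.7
position: [0.5225, 0.0835, 0.1589]
eef_rot: [-0.425, -0.565, 0.565, 0.425]
contact_force: [0.2, -0.3, 0.3]
gripper_width: 0.0002
t 19.75 pos [0.5227 0.0826 0.1588] rotvec [-0.    -1.674 -0.   ] slide now [-26.34   0.89  -8.28] slide after turn [-5.52  0.88 27.05] F [ 0.57 -0.17  1.08] q6 [ 0.157 -0.    -0.122]
```

View pics/n5.png

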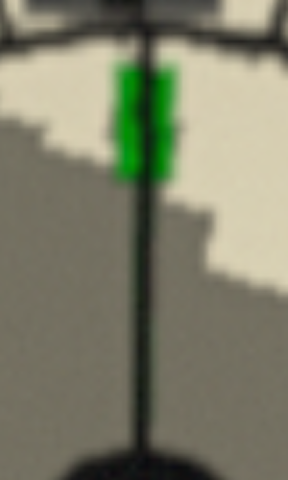

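Centred now: the needle (column 147) lies on the middle of the flag (117-173). Next I go back to the stud to shut the cover.

```bash
python3 -m creep '{"rot":[[0,0,0],[0,0,0],[0,0,0],[0,0,0],[0,0,0],[0,0,0],[0,-0.14,0],[0,-0.14,0],[0,-0.14,0],[0,-0.14,0]],"slide":[[-4.39,0,-1.38],[-4.39,0,-1.38],[-4.39,0,-1.38],[-4.39,0,-1.38],[-4.39,0,-1.38],[-4.39,0,-1.38],[0,0,0],[0,0,0],[0,0,0],[0,0,0]],"grip":[0,0,0,0,2.4,2.4,2.4,2.4,2.4,2.4]}' >/dev/null
python3 -m creep '{"rot":[[0,-0.14,0],[0,-0.14,0],[0,-0.14,0],[0,-0.14,0],[0,-0.14,0],[0,-0.14,0],[0,-0.14,0],[0,-0.134,0],[0,0,0]],"slide":[[0,0,0],[0,0,0],[0,0,0],[0,0,0],[0,0,0],[0,0,0],[0,0,0],[0,0,0],[0,0,0]],"grip":[2.4,2.4,2.4,2.4,2.4,2.4,2.4,2.4,2.4]}'
python3 - <<'E'
from h import *
a=1.675;S=W(62-118*np.cos(a),-78-118*np.sin(a),97,U);delta(S,np.pi/2+a)
c=env.calibration("wrist");p,d=env.read_camera("wrist");q=proj(S+[0,0,.015],c)[0];print(q);cv2.circle(p,tuple(int(i) for i in q),3,(255,0,255),1);cv2.imwrite("pics/w3.png",p)
E
```

```text
time_s: 21.65
position: [0.6743, -0.1498, 0.1584]
eef_rot: [-0.134, 0.694, -0.694, 0.134]
contact_force: [-0.8, -0.3, -0.2]
gripper_width: 0.0241
t 21.65 pos [ 0.6743 -0.1498  0.1584] rotvec [ 0.    -0.001  0.001] slide now [-0.13  6.14 -0.17] slide after turn [-0.12  6.14 -0.17] F [-0.77 -0.3  -0.19] q6 [-0.218 -0.    -2.17 ]
[312.06863323 231.95926061]
```

View pics/w3.png

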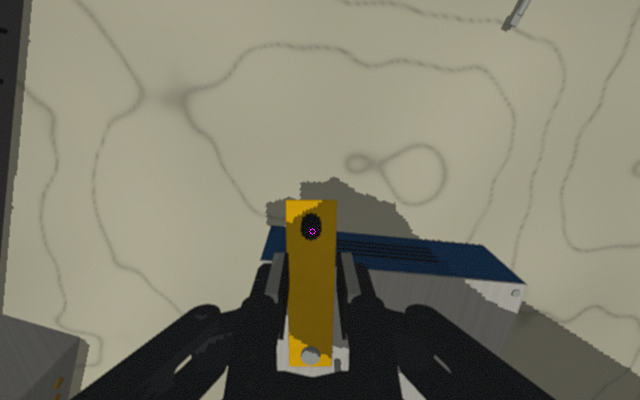

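The stud (311,227) is between the open fingers, as predicted. Descend and swing back.

```bash
python3 -m creep '{"rot":[[0,0,0],[0,0,0],[0,0,0],[0,0,0],[0,0,0],[0,0,0],[0,0.125,0],[0,0.125,0],[0,0.125,0],[0,0.125,0]],"slide":[[-0.1,2,-0.15],[0,2,0],[0,1.5,0],[0,0.6,0],[0,0,0],[0,0,0],[1.471,0,-0.092],[1.471,0,-0.092],[1.471,0,-0.092],[1.471,0,-0.092]],"grip":[2.4,2.4,2.4,2.4,1.4,1.4,1.4,1.4,1.4,1.4]}'
python3 -m creep '{"rot":[[0,0.125,0],[0,0.125,0],[0,0.125,0],[0,0.125,0],[0,0.125,0],[0,0.125,0],[0,0.125,0],[0,0.125,0],[0,0,0]],"slide":[[1.471,0,-0.092],[1.471,0,-0.092],[1.471,0,-0.092],[1.471,0,-0.092],[1.471,0,-0.092],[1.471,0,-0.092],[1.471,0,-0.092],[1.471,0,-0.092],[0,0,0]],"grip":[1.4,1.4,1.4,1.4,1.4,1.4,1.4,1.4,1.4]}'
python3 - <<'E'
from h import *
a=0;delta(W(62-118*np.cos(a),-78-118*np.sin(a),97,U),np.pi/2+a)
a=.175;delta(W(62-118*np.cos(a),-78-118*np.sin(a),97,U),np.pi/2+a)
E
```

```text
time_s: 22.7
position: [0.6174, -0.154, 0.0992]
eef_rot: [-0.045, -0.706, 0.706, 0.043]
contact_force: [1.5, 2.0, -1.5]
gripper_width: 0.0139
time_s: 23.6
position: [0.5251, -0.0873, 0.0995]
eef_rot: [0.376, 0.599, -0.599, -0.375]
contact_force: [0.8, -0.5, -0.5]
gripper_width: 0.014
t 23.6 pos [ 0.5251 -0.0873  0.0995] rotvec [ 0.002  0.173 -0.001] slide now [ 1.84  0.25 -0.03] slide after turn [1.82 0.25 0.29] F [ 0.77 -0.46 -0.5 ] q6 [-0.165  0.    -0.616]
t 23.6 pos [ 0.5251 -0.0873  0.0995] rotvec [ 0.002 -0.002 -0.001] slide now [-0.22  0.25  0.15] slide after turn [-0.22  0.25  0.15] F [ 0.77 -0.46 -0.5 ] q6 [-0.165  0.    -0.616]
```

```bash
python3 -m creep '{"rot":[[0,0.1,0],[0,0.073,0],[0,0,0]],"slide":[[1.0,0,0],[0.84,0,0],[0,0,0]],"grip":[1.4,1.4,1.4]}'; python3 ok.py
python3 -m creep '{"rot":[[0,0,0],[0,0,0]],"slide":[[0.1,0,0],[0,0,0]],"grip":[1.4,1.4]}'>/dev/null; python3 ok.py
python3 -m creep '{"rot":[[0,0,0],[0,0,0]],"slide":[[0.07,0,0],[0,0,0]],"grip":[1.4,1.4]}'>/dev/null; python3 ok.py
python3 - <<'E'
from h import *
delta(W(-56,-78,97,U),np.pi/2)
E
```

```text
time_s: 23.9
position: [0.5183, -0.0712, 0.0988]
eef_rot: [0.425, 0.566, -0.565, -0.424]
contact_force: [-0.0, 0.5, 0.0]
gripper_width: 0.0139
24.05 0.0983 [-0.03 -0.14 -0.48]
24.4 0.098 [ 0.85 -0.75  0.55]
24.75 0.0981 [ 1.43 -5.18 -0.12]
t 24.75 pos [ 0.5175 -0.0701  0.0981] rotvec [ 0.     0.001 -0.001] slide now [-0.05  0.11  0.03] slide after turn [-0.05  0.11  0.03] F [ 1.81 -5.43  0.46] q6 [-0.134 -0.001 -0.413]
```

A 5 N reaction shows the cover is on its shut stop. Release, lift clear and check.

```bash
python3 -m creep '{"rot":[[0,0,0],[0,0,0],[0,0,0],[0,0,0],[0,0,0],[0,0,0],[0,0,0],[0,0,0],[0,0,0],[0,0,0]],"slide":[[0,0,0],[-0.08,0,0],[0,0,0],[0,-2,0],[0,-4,0],[0,-4,0],[0,0,4],[0,0,4],[0,0,4],[0,0,0]],"grip":[2.2,2.2,2.2,2.2,2.2,2.2,2.2,2.2,2.2,2.2]}'
python3 - <<'E'
from h import *
c=env.calibration("top");p,d=env.read_camera("top")
hsv=cv2.cvtColor(p,cv2.COLOR_BGR2HSV);roi=np.zeros((400,640),bool);roi[135:250,240:385]=1
y=roi&(hsv[...,0]>15)&(hsv[...,0]<35)&(hsv[...,1]>150)&(hsv[...,2]>100)
v,u=np.nonzero(y);Q=np.array([onplane((a,b),.092,c)[:2] for a,b in zip(u,v)],np.float32);print(y.sum(),cv2.minAreaRect(Q*1000))
a=cv2.resize(p[135:255,235:390],None,fx=3,fy=3,interpolation=cv2.INTER_CUBIC);b=cv2.resize(p[130:250,140:500],(800,267))
o=np.zeros((635,800,3),np.uint8);o[:360,:465]=a;o[365:632]=b;cv2.imwrite("pics/end.png",o[:600] if 0 else cv2.resize(o,(750,595)))
E
```

```text
time_s: 25.75
position: [0.3991, -0.104, 0.1988]
eef_rot: [0.426, 0.564, -0.564, -0.426]
contact_force: [0.9, -0.1, 0.8]
gripper_width: 0.0218
620 ((574.0454711914062, -54.5319938659668), (147.67262268066406, 36.085819244384766), 16.099185943603516)
```

View pics/end.png

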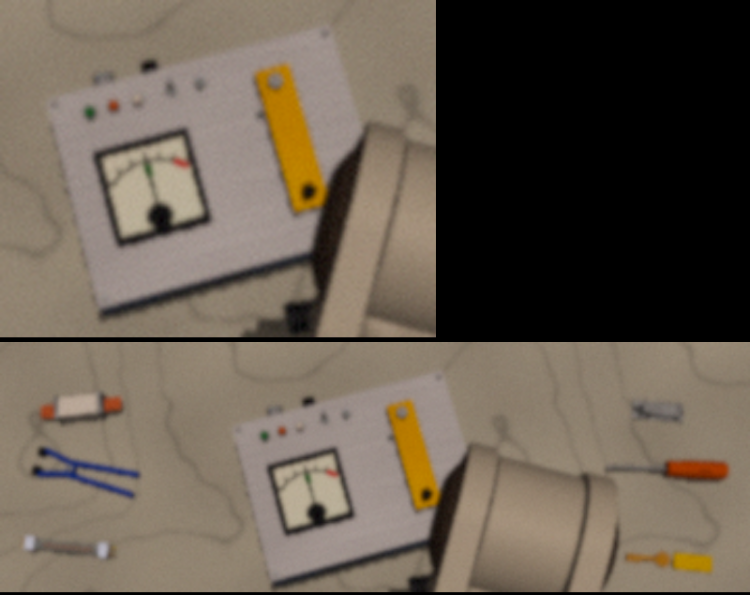

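The cover rectangle is back where it started, to within 0.1 mm and 0.2°. The needle lies on the flag, and the other items haven't moved.

```bash
python3 -c "
from station import env
print(env.finish_job())"
```

```text
the job is handed in; nothing more can be done
None
```

The job is done and handed in at about 26 s on the robot's clock. I swung the cover open by its stud and rolled the wheel until the needle stood on the green flag. Then I swung the cover shut again.

- **Wheel:** The fingertip met the crown about 10 mm above the panel. I pressed with about 4 to 6 N in every reading, over two main strokes and one 1.6 mm touch-up. The needle came up from below the flag and stayed well short of the red sector.
- **Needle:** The close view from above, taken before I shut the cover, showed the needle about 0.2 mm from the middle of the flag. A slanted view before the touch-up had put the needle about 2 mm left of the flag. The view from above showed most of that was parallax; the real offset was about 0.9 mm, which the touch-up removed. After shutting, I rechecked only with the coarser overhead camera, which still shows the needle on the flag.
- **Cover:** It met its shut stop with a 5 N reaction. Afterwards it measured within 0.1 mm and 0.2° of where it was at the start.
- **Other items:** All six look undisturbed in the last picture, judged by eye, and the arm is clear of everything.

No check failed.

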